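Seat the plaster core in the sloped casting stand and clamp it

ROBOT

A 6-joint arm with a two-finger parallel gripper is mounted at the origin on a cart in front of the work surface, level with it; the furniture and walls round the work are solid. World frame = base frame: x ahead of the robot, y to its left, z up, the work surface at z = 0. Lengths are in m, angles in degrees, forces in N, time in s.
With the tool pointing down it reaches from about 0.3 to 0.75 m from the base axis. Payload 8.5 kg.
Tool frame: the origin (TCP) lies at the very end of the fingers, on their centre line; the grasp point (between the pads) lies 19 mm behind it (hold_point_z is the distance from the TCP to the grasp point, in m); z points along the fingers, y is the direction in which the jaws open and shut (so a half turn about z gives the same grasp; the last joint's range is limited). The gripper opens to 85 mm and grips with 20 to 120 N. Pads are 22 mm wide; open, the fingers measure 114 mm over their backs; the gripper's body (76 mm by 85 mm) begins 54 mm behind the grasp point. The pads swing forward as they close: fully open they stand 13 mm farther back than shut.
Start: joints at [64.727, 21.807, 74.336, -0, 83.858, -12.336], TCP at [0.123, 0.536, 0.231] pointing down, gripper open.
Joint ranges: [-178.18, 178.18], [-50.72, 133.34], [12.68, 142.11], [-81.47, 261.47], [9.98, 163.14], [-165.26, 165.26]. Speed limits (degrees/s): [136.94, 136.94, 180, 180, 180, 180].

INTERFACE

Orientations are given as a 3x3 rotation matrix whose columns are the frame's x, y, z axes.
In Python, from rig import observe, get_image, close_job, hold_point_z gives the robot as it stands. The module is installed in compiled form; this text tells all that it offers.
- The arm moves only by the tool jog_arm, never from a script. Its arguments are lists of equal length, an entry for each row: "travel": the shift along the world's x, y, z in m, a list of three; "dr": the turn, a rotation vector about the world's x, y, z in rad, a list of three. In form: {"travel": [[x, y, z], ...], "dr": [[rx, ry, rz], ...]}. A call has 1 to 20 rows; each row shifts and turns the commanded pose from where the row before left it; what a row does not reach is not made up. A row lasts 1/12 s, in which the tool goes at most 41.7 mm and 7.16 degrees, less where a joint would pass 70% of its speed; a pose out of reach is approached as far as the arm can. A call with a gripper value outside its range is refused whole. "jaw" is the finger opening in m, from 0 to 0.0854, set as the call begins (left out, the last holds). The fingers move at their own pace and stop on an object; "newtons" is the grip in N (left out, the last holds). Time passes only in rows, so rows that do not move let the fingers close. It gives the time, the measured TCP pose, the force and the opening at its end, in the units of the state.
- observe(): the state, without advancing time (a new reading comes with each control period).
- get_image(name): name is "scene" or "top" or "wrist"; returns a dict with "color" (384x512x3 uint8, red, green, blue), "fovy" (degrees; the focal length in pixels is half the picture's height over the tangent of half this angle, whatever the lens; pixels are square), "cx", "cy" (the principal point, pixels), "R" (3x3) and "t" (3): a world point X has camera coordinates R X + t. Camera axes: x right, y down, z forward; pixel columns grow to the right and rows downward; lengths in m; the calibration is good to about 2 mm. A picture is of the moment at which its call begins. There is no depth.
- close_job(): hands the job in, once; it reports no verdict.
The state is a dict: "time_s": time; "q": joint angles; "qvel": joint speeds; "joint_efforts": joint torques, N m; "position": TCP position; "tool_rot": TCP orientation; "ft_force": force on the tool from outside, world axes, zero at the start; "wrist_torque": the same for the moment, N m; "grip_width": finger opening in m.
Only numpy, scipy, OpenCV 4.12 (cv2) and the standard library are available. Lean on these libraries where they do the work, as an engineer would, in place of code of your own. Each camera call takes 0.05 s, during which the arm holds its last target.

TASK

Plug the plaster core into the sloped socket of the casting stand until its flange lies flush on the plaster face. Then take the wooden bar out of its rack and, with the end of the held bar, throw the steel clamp lever down past its dead point until the clamp is fully shut: the clamp snaps, so keep the gripper itself off the lever. Stand the bar back in its rack, let go, and leave the cup and the loose round plug where they are.

Things in the scene. Friction and masses are not known exactly. Their poses are not given: they have to be found in the camera images.
- core: Loose white plaster core plug, 0.35 to 0.6 kg, 103 mm tall, upright on its foot. Origin: centre of the foot's underside; z up. Foot 40 (x) by 60 (y) mm, 45 mm tall, lowest 7 mm tapered to 32 x 52. Above it a flange 58 (x) by 110 (y) mm, 12 mm thick, with an ear towards +y and -y. Fits either way round (half a turn about z).
- core_grip (a point): Middle of the core's grip block on top of the flange, 80 mm above the core's origin, axes as the core's. The grip is 30 (x) by 50 (y) mm and stands from 57 to 103 mm above the core's origin.
- socket: Fixed plaster block on the sloped stand. Origin: centre of the hole's mouth, in the face, 100 mm above the bench. z: out of the hole, 30 degrees from vertical, leaning to the robot; x: up the slope, away; y: level, left, to the clamp. Hole 43 (x) by 63 (y) mm, 46 deep. Face spans x -55 to 55, y -80 to 130 mm. Seated, the core's origin is 45 mm down the hole, axes along these.
- lever (a joint): Clamp lever, rad: 0 open (strap rises 45 degrees off the socket face), grows as it is pushed down, 0.785 fully shut (parallel to the face). A spring holds it open up to the dead point at 0.50; past that it pulls the lever shut by itself. Pushing takes up to about 10 N at its middle.
- lever_hinge (a point): Centre of the lever's hinge, in the clamp left of the socket hole (socket frame: x 0, y 106, z 33 mm); axes as the socket's, the hinge turns about x. Between hinge and hole a pressure nose stands raised over socket y 68 to 98 mm, up to 85 mm off the face; it comes down on the core's ear as the lever shuts.
- lever_end (a point): Free end of the lever, 95 mm from the hinge, axes as the socket's at rest open. Dark steel strap, 22 mm wide (socket x), 6 mm thick, with an 8 mm lip on top at this end; from the hinge it points to the socket's +y and, open, 45 degrees up. Push its upper side along the socket's -z, about 50 to 70 mm in +y from the hinge; shut, its top is 36 mm off the face.
- bar: Loose pale wooden bar, square 24 x 24 mm (sides along x, y), 150 mm long, about 60 g, lowest 6 mm tapered to 18 mm, standing upright in the rack with 110 mm showing. Origin: centre of the lower end; z along the bar to its upper end.
- rack: Fixed wooden bar rack: block 90 x 90 mm on a 110 x 110 mm foot, 50 mm tall in all. Origin: centre of its underside. Square hole 29 x 29 mm in the middle of its top, sides along the rack's x and y, its floor 10 mm above the bench (40 mm deep).
- cup: Loose grey clay cup, 77 mm across, 83 mm tall, a bystander. Origin: centre of its underside.
- round_plug: Loose round white plaster plug, 43 mm across, 38 mm tall, a bystander. Origin: centre of its underside.
There are look-alikes about, which are no part of the job. There is more than one size of the bar; the one meant has the size given above. Leave any yellow look-alike of the core alone.

How it is judged:
By the outcome, as a careful person would: the job done as asked, in the order asked, and still so for the second after the job is handed in, with the robot touching nothing.
It also fails if it takes over 72 s, if anything falls off the work surface, if the arm or the gripper's body presses on something with over 40 N, if the wrist force passes 120 N, or if a joint passes its speed limit or range.

## Working session

There is one attempt and no reset: what is moved stays moved. The work goes in short steps, Python scripts to look and compute and a tool call to move; the robot and the scene stay as the last step left them, time stands still between calls to the robot, and variables do not carry over. Pictures are saved under pics/ and viewed, and the job is handed in when it is done.

Besides the shell and the picture viewer there is one more tool, called after "Call:" by a JSON object that holds its "method" and its "body". jog_arm: Moves the arm, as the interface text tells. Its arguments: {"type":"object","properties":{"travel":{"type":"array"},"dr":{"type":"array"},"jaw":{"type":"number"},"newtons":{"type":"number"}},"required":["travel","dr"]}

```bash
mkdir -p pics; cat > h.py <<'E'
import numpy as np, cv2
from rig import observe, get_image, close_job, hold_point_z
def cap(n,f):
    d=get_image(n); cv2.imwrite('pics/'+f+'.png',d['color'][:,:,::-1]); np.save('pics/'+f+'.npy',d,allow_pickle=True); return d
def load(f): return np.load('pics/'+f+'.npy',allow_pickle=True).item()
def K(d):
    f=192/np.tan(np.radians(d['fovy'])/2); return f,d['cx'],d['cy']
def ray(d,u,v):
    f,cx,cy=K(d);R=np.array(d['R']);t=np.array(d['t'])
    o=-R.T@t; r=R.T@np.array([(u-cx)/f,(v-cy)/f,1]); return o,r/np.linalg.norm(r)
def onz(d,u,v,z):
    o,r=ray(d,u,v); return o+r*(z-o[2])/r[2]
def proj(d,X):
    f,cx,cy=K(d); c=np.array(d['R'])@np.array(X)+np.array(d['t']); return f*c[0]/c[2]+cx,f*c[1]/c[2]+cy
def tri(l):
    A=np.zeros((3,3));b=np.zeros(3)
    for d,u,v in l:
        o,r=ray(d,u,v);P=np.eye(3)-np.outer(r,r);A+=P;b+=P@o
    return np.linalg.solve(A,b)
E
python3 - <<'E'
from h import *
for n in ['scene','top','wrist']:
    d=cap(n,n+'0'); print(n,d['fovy'],d['cx'],d['cy'],-np.array(d['R']).T@np.array(d['t']),np.round(d['R'],2).tolist())
print(observe(),hold_point_z)
E
```

```text
scene 54.35168059678288 255.61506478254879 187.24155496656562 [ 0.14907905 -0.61546505  0.74448435] [[0.87, -0.49, -0.01], [-0.31, -0.54, -0.78], [0.38, 0.68, -0.62]]
top 55.45630221296073 260.8051604996271 197.2075362662922 [0.39582791 0.01312751 1.04446097] [[-0.02, -1.0, -0.0], [-0.99, 0.02, -0.12], [0.12, -0.0, -0.99]]
wrist 62.120607506790144 255.38832134531847 195.42468637955463 [0.04328511 0.55432982 0.37340075] [[0.22, 0.97, -0.0], [0.92, -0.21, 0.32], [0.31, -0.07, -0.95]]
{'time_s': 0.15, 'q': array([ 6.47255917e+01,  2.18357182e+01,  7.43693093e+01, -7.58915405e-04,
        8.38564418e+01, -1.23360727e+01]), 'qvel': array([-0.11182036, -0.06808855, -0.14005444, -0.08648554, -0.01109017,
       -0.01453861]), 'joint_efforts': array([ 2.47676835e-03, -4.48625028e+01, -2.31343281e+01, -2.19525223e-04,
        3.82501690e-03,  8.19674312e-06]), 'position': array([0.12307143, 0.53585824, 0.2308521 ]), 'tool_rot': array([[-9.74611874e-01,  2.23900638e-01, -4.46144840e-04],
       [ 2.23900978e-01,  9.74611410e-01, -9.75764094e-04],
       [ 2.16343648e-04, -1.05088354e-03, -9.99999424e-01]]), 'ft_force': array([ 1.26781144, -0.63535688,  1.06049764]), 'wrist_torque': array([0.00879598, 0.03272327, 0.00653617]), 'grip_width': 0.08561526802845755} 0.0187
```

View pics/scene0.png

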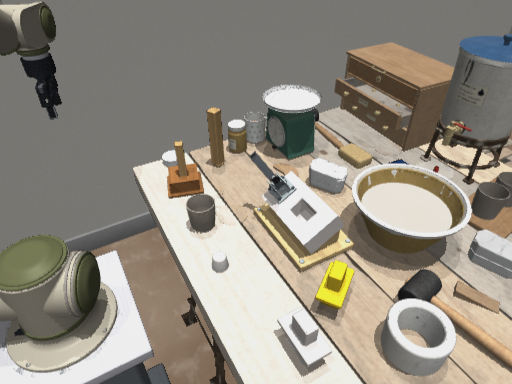

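View pics/top0.png

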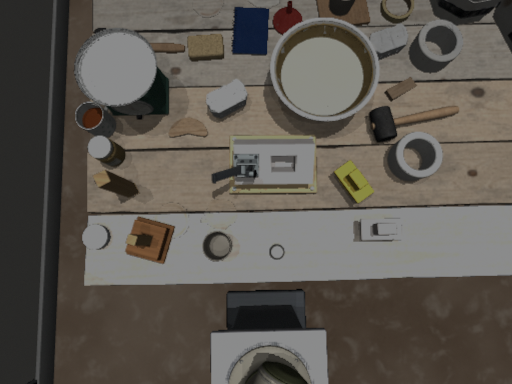

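View pics/wrist0.png

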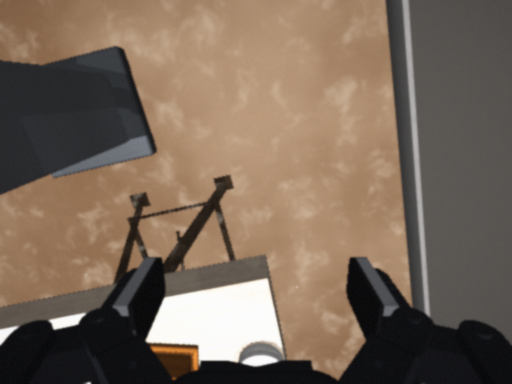

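```bash
python3 - <<'E'
from h import *
t=cv2.imread('pics/top0.png'); s=cv2.imread('pics/scene0.png')
def c(i,u0,v0,w,h,k): return cv2.resize(i[v0:v0+h,u0:u0+w],None,fx=k,fy=k,interpolation=cv2.INTER_CUBIC)
a=np.hstack([c(t,85,160,100,75,4),c(t,345,195,100,75,4)]); b=np.hstack([c(t,85,210,100,75,4),c(t,215,125,100,75,4)])
cv2.imwrite('pics/c1.png',np.vstack([a,b]))
a=np.hstack([c(s,150,100,100,75,4),c(s,270,295,100,75,4)]); b=np.hstack([c(s,240,140,120,130,3.2)])
cv2.imwrite('pics/c2.png',a);cv2.imwrite('pics/c3.png',c(s,240,140,120,130,4.5))
E
```

```text
(no output)
```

View pics/c1.png

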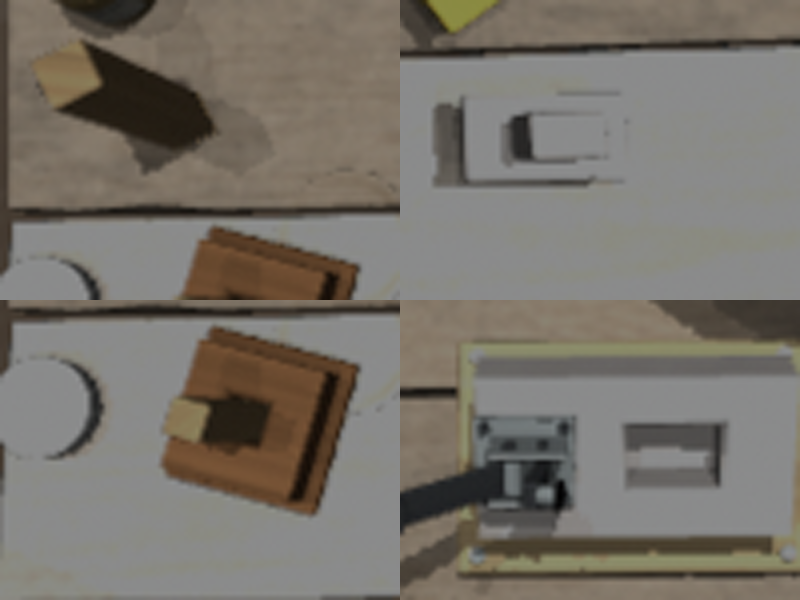

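View pics/c2.png

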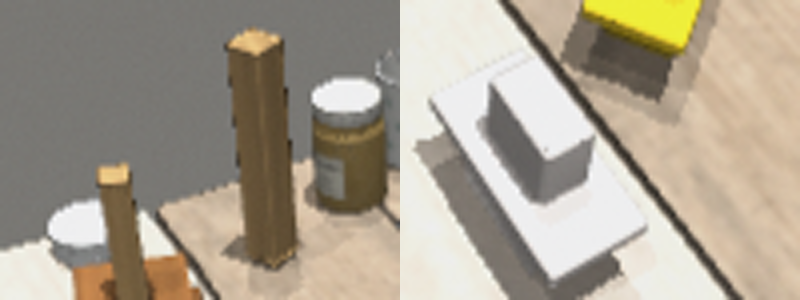

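View pics/c3.png

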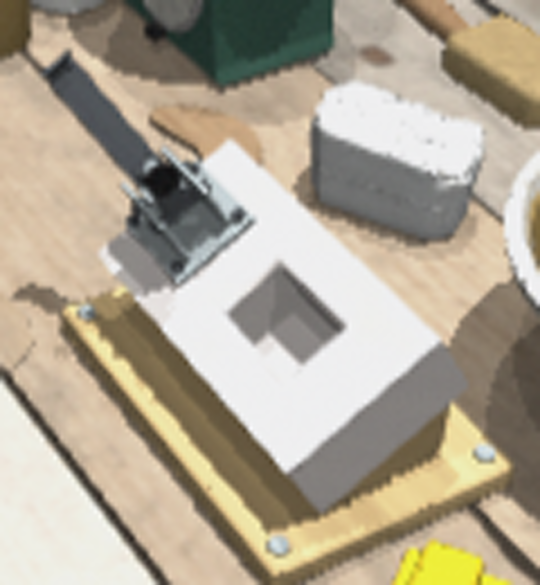

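```bash
python3 - <<'E'
from h import *
np.set_printoptions(precision=4,suppress=True)
T=load('top0');S=load('scene0')
def ct(p,u0,v0,ox,oy,k=4): return ((p[0]-ox+.5)/k-.5+u0,(p[1]-oy+.5)/k-.5+v0)
print('core')
g=[ct(p,345,195,400,0) for p in [(533,112),(607,115),(605,159),(530,159)]]
gt=np.array([onz(T,*p,.103) for p in g]);print(gt,gt.mean(0))
gs=[ct(p,270,295,400,0) for p in [(515,65),(593,135),(545,160),(490,85)]]
gt=np.array([onz(S,*p,.103) for p in gs]);print('scene',gt,gt.mean(0))
fl=[ct(p,270,295,400,0) for p in [(430,100),(522,52),(647,225),(553,282)]]
gt=np.array([onz(S,*p,.057) for p in fl]);print('flange',gt,gt.mean(0)); d=gt[3]-gt[0];print(np.degrees(np.arctan2(d[1],d[0])),np.linalg.norm(d))
d=gt[2]-gt[1];print(np.degrees(np.arctan2(d[1],d[0])),np.linalg.norm(d))
fl=[ct(p,345,195,400,0) for p in [(463,95),(623,93),(623,184),(463,183)]]
gt=np.array([onz(T,*p,.057) for p in fl]);print('flange T',gt,gt.mean(0))
print('hole')
ht=[ct(p,215,125,400,300) for p in [(624,423),(727,423),(720,487),(628,487)]]
hs=[ct(p,240,140,0,0,4.5) for p in [(283,262),(346,325),(300,366),(229,315)]]
H=np.array([tri([(T,*a),(S,*b)]) for a,b in zip(ht,hs)]);print(H,H.mean(0))
print('face corners')
a=[ct(p,215,125,400,300) for p in [(474,376),(795,376),(790,538),(476,538)]]
b=[ct(p,240,140,0,0,4.5) for p in [(232,141),(442,345),(288,473),(103,248)]]
F=np.array([tri([(T,*x),(S,*y)]) for x,y in zip(a,b)]);print(F,F.mean(0))
print('rack')
r=[ct(p,85,210,0,300) for p in [(203,342),(330,375),(293,500),(165,467)]]
R=np.array([onz(T,*p,.05) for p in r]);print(R,R.mean(0))
bt=[ct(p,85,210,0,300) for p in [(172,397),(211,404),(205,443),(165,433)]]
B=np.array([onz(T,*p,.12) for p in bt]);print(B,B.mean(0))
bs=ct((115,174),150,100,0,0); print('bar scene',onz(S,*bs,.12))
E
```

```text
core
[[ 0.4364 -0.2878  0.103 ]
 [ 0.4333 -0.3352  0.103 ]
 [ 0.4052 -0.332   0.103 ]
 [ 0.4064 -0.284   0.103 ]] [ 0.4203 -0.3098  0.103 ]
scene [[ 0.4214 -0.2892  0.103 ]
 [ 0.432  -0.3378  0.103 ]
 [ 0.4053 -0.337   0.103 ]
 [ 0.4048 -0.2923  0.103 ]] [ 0.4159 -0.3141  0.103 ]
flange [[ 0.3918 -0.2611  0.057 ]
 [ 0.4485 -0.2612  0.057 ]
 [ 0.4464 -0.3681  0.057 ]
 [ 0.3917 -0.3683  0.057 ]] [ 0.4196 -0.3147  0.057 ]
-90.05451146914014 0.1072092644161289
-91.12877758492861 0.10689252072680108
flange T [[ 0.451  -0.256   0.057 ]
 [ 0.4497 -0.3641  0.057 ]
 [ 0.3887 -0.3598  0.057 ]
 [ 0.392  -0.2526  0.057 ]] [ 0.4204 -0.3081  0.057 ]
hole
[[ 0.6199 -0.0171  0.107 ]
 [ 0.6164 -0.0838  0.1117]
 [ 0.5821 -0.0818  0.0938]
 [ 0.5818 -0.0194  0.0842]] [ 0.6    -0.0505  0.0992]
face corners
[[ 0.6487  0.0799  0.123 ]
 [ 0.6454 -0.1286  0.1191]
 [ 0.5474 -0.1284  0.0706]
 [ 0.5536  0.0826  0.073 ]] [ 0.5988 -0.0236  0.0964]
rack
[[0.4617 0.3547 0.05  ]
 [0.4371 0.2681 0.05  ]
 [0.354  0.2924 0.05  ]
 [0.378  0.3789 0.05  ]] [0.4077 0.3235 0.05  ]
[[0.4228 0.3496 0.12  ]
 [0.4179 0.3249 0.12  ]
 [0.3936 0.3283 0.12  ]
 [0.4004 0.3535 0.12  ]] [0.4087 0.3391 0.12  ]
bar scene [0.4265 0.3852 0.12  ]
```

Call:
{"method": "jog_arm", "body": {"travel": [[0.019,-0.0293,0.0035],[0.019,-0.0293,0.0035],[0.019,-0.0293,0.0035],[0.019,-0.0293,0.0035],[0.019,-0.0293,0.0035],[0.019,-0.0293,0.0035],[0.019,-0.0293,0.0035],[0.019,-0.0293,0.0035],[0.019,-0.0293,0.0035],[0.019,-0.0293,0.0035],[0.019,-0.0293,0.0035],[0.019,-0.0293,0.0035],[0.019,-0.0293,0.0035],[0.019,-0.0293,0.0035],[0.019,-0.0293,0.0035],[0.019,-0.0293,0.0035],[0.019,-0.0293,0.0035],[0.019,-0.0293,0.0035],[0.019,-0.0293,0.0035],[0.019,-0.0293,0.0035]], "dr": [[0,0,0.0113],[0,0,0.0113],[0,0,0.0113],[0,0,0.0113],[0,0,0.0113],[0,0,0.0113],[0,0,0.0113],[0,0,0.0113],[0,0,0.0113],[0,0,0.0113],[0,0,0.0113],[0,0,0.0113],[0,0,0.0113],[0,0,0.0113],[0,0,0.0113],[0,0,0.0113],[0,0,0.0113],[0,0,0.0113],[0,0,0.0113],[0,0,0.0113]]}}

```text
time_s: 1.82
position: [0.5037, -0.0517, 0.3013]
tool_rot: [[-1.0, -0.0, -0.0], [-0.0, 1.0, 0.0], [0.0, 0.0, -1.0]]
ft_force: [1.0, 0.3, 1.0]
grip_width: 0.0853
```

```bash
python3 - <<'E'
from h import *
np.set_printoptions(precision=4,suppress=True)
d=cap('wrist','w1');o=observe();print(o['time_s'],o['position'],o['tool_rot'],o['q'])
E
```

```text
1.8667 [ 0.5066 -0.0563  0.301 ] [[-1.      0.0022  0.0008]
 [ 0.0022  1.     -0.002 ]
 [-0.0008 -0.002  -1.    ]] [ -19.6181   15.2506   72.6063   -0.0935   92.0641 -109.4948]
```

View pics/w1.png

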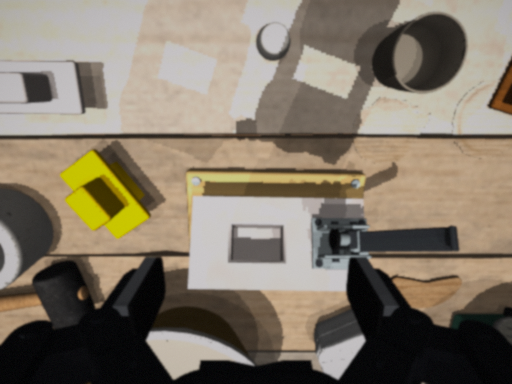

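```bash
python3 - <<'E'
from h import *
t=cv2.imread('pics/w1.png')
cv2.imwrite('pics/c4.png',cv2.resize(t[165:315,180:380],None,fx=4,fy=4,interpolation=cv2.INTER_CUBIC))
E
```

```text
(no output)
```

View pics/c4.png

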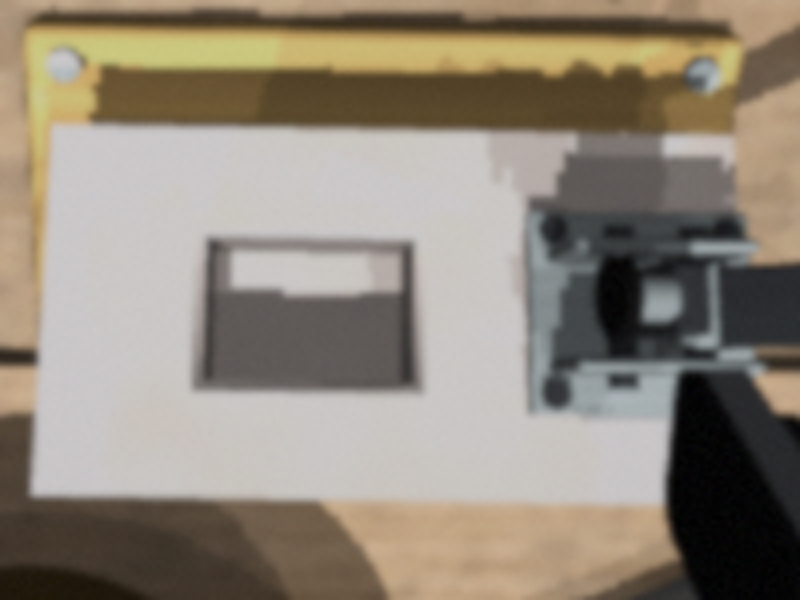

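```bash
cat >> h.py <<'E'
def sockplane(d,uvs,yaw=0,O=(0.6,-0.05,0.1)):
    c,s=np.cos(yaw),np.sin(yaw)
    X=np.array([c*.866,s*.866,.5]);Y=np.array([-s,c,0]);Z=np.cross(X,Y);O=np.array(O)
    P=[]
    for u,v in uvs:
        o,r=ray(d,u,v); P.append(o+r*((O-o)@Z)/(r@Z))
    P=np.array(P); return P,np.c_[(P-O)@X,(P-O)@Y]
E
python3 - <<'E'
from h import *
np.set_printoptions(precision=4,suppress=True)
W=load('w1');T=load('top0');S=load('scene0')
def ct(p,u0,v0,ox,oy,k=4): return ((p[0]-ox+.5)/k-.5+u0,(p[1]-oy+.5)/k-.5+v0)
w=[ct(p,180,165,0,0) for p in [(413,241),(207,238),(193,388),(422,391),(52,125),(30,496)]]
ht=[ct(p,215,125,400,300) for p in [(624,423),(727,423),(720,487),(628,487),(474,376),(795,376),(790,538),(476,538)]]
hs=[ct(p,240,140,0,0,4.5) for p in [(283,262),(346,325),(300,366),(229,315),(232,141),(442,345),(288,473),(103,248)]]
for n,d,u in [('w',W,w),('t',T,ht),('s',S,hs)]:
    O=np.array([.6,-.05,.1])
    for _ in range(5):
        P,L=sockplane(d,u,-.01,O); m=P[:4].mean(0); O=np.array([m[0]-(m[2]-.1)*0,m[1],.1])
    print(n,O);print(L)
print('lower edge face dir w', )
E
```

```text
w [ 0.5975 -0.0496  0.1   ]
[[-0.0221  0.0314]
 [-0.0224 -0.031 ]
 [ 0.0221 -0.0341]
 [ 0.0223  0.0337]
 [-0.0568 -0.0796]
 [ 0.0534 -0.0807]]
t [ 0.5981 -0.0497  0.1   ]
[[ 0.0225  0.0334]
 [ 0.0215 -0.0339]
 [-0.0225 -0.0303]
 [-0.0216  0.0308]
 [ 0.0553  0.1298]
 [ 0.0523 -0.0769]
 [-0.0595 -0.0784]
 [-0.0562  0.1333]]
s [ 0.6013 -0.0519  0.1   ]
[[ 0.0197  0.032 ]
 [ 0.0195 -0.0301]
 [-0.0149 -0.0306]
 [-0.0244  0.0287]
 [ 0.051   0.1294]
 [ 0.0483 -0.0805]
 [-0.0592 -0.0774]
 [-0.0533  0.1327]]
lower edge face dir w
```

Call:
{"method": "jog_arm", "body": {"travel": [[-0.019,-0.0285,-0.002],[-0.019,-0.0285,-0.002],[-0.019,-0.0285,-0.002],[-0.019,-0.0285,-0.002],[-0.019,-0.0285,-0.002],[-0.019,-0.0285,-0.002],[-0.019,-0.0285,-0.002],[-0.019,-0.0285,-0.002],[-0.019,-0.0285,-0.002],[0,0,0],[0,0,0],[0,0,0]], "dr": [[0,0,0],[0,0,0],[0,0,0],[0,0,0],[0,0,0],[0,0,0],[0,0,0],[0,0,0],[0,0,0],[0,0,0],[0,0,0],[0,0,0]]}}

```text
time_s: 2.87
position: [0.3323, -0.306, 0.2832]
tool_rot: [[-1.0, 0.0, 0.0], [0.0, 1.0, 0.001], [-0.0, 0.001, -1.0]]
ft_force: [0.1, -0.1, 0.4]
grip_width: 0.0853
```

```bash
python3 - <<'E'
from h import *
np.set_printoptions(precision=4,suppress=True)
d=cap('wrist','w2');o=observe();print(o['time_s'],o['position'],o['tool_rot'],o['q'])
t=cv2.imread('pics/w2.png')
u,v=proj(d,(.418,-.312,.08));print(u,v); u=int(max(u-100,0));v=int(max(v-75,0));print(u,v)
cv2.imwrite('pics/c5.png',cv2.resize(t[v:v+150,u:u+200],None,fx=4,fy=4,interpolation=cv2.INTER_CUBIC))
E
```

```text
2.9167 [ 0.3325 -0.3057  0.2833] [[-1.     -0.001   0.0001]
 [-0.001   1.      0.0003]
 [-0.0001  0.0003 -1.    ]] [ -57.6802    9.6872   82.8957    0.0143   87.4301 -147.7392]
250.10568463439827 236.1023610615378
150 161
```

View pics/c5.png

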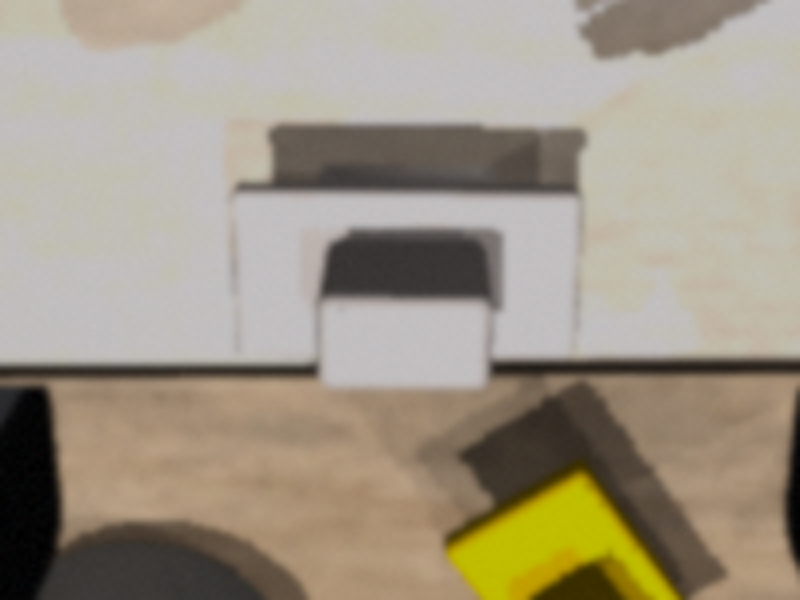

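```bash
python3 - <<'E'
from h import *
np.set_printoptions(precision=4,suppress=True)
W=load('w2')
def ct(p,u0,v0,ox,oy,k=4): return ((p[0]-ox+.5)/k-.5+u0,(p[1]-oy+.5)/k-.5+v0)
P=np.array([onz(W,*ct(p,150,161,0,0),.103) for p in [(320,298),(490,300),(488,389),(320,389)]]);print(P,P.mean(0))
P=np.array([onz(W,*ct(p,150,161,0,0),.057) for p in [(236,190),(580,193),(576,355),(240,352)]]);print(P,P.mean(0))
W=load('w1')
# face edges via sobel subpixel along columns of w1 gray
g=cv2.GaussianBlur(cv2.cvtColor(cv2.imread('pics/w1.png'),cv2.COLOR_BGR2GRAY),(3,3),0).astype(float)
def edge(us,v0,v1,sgn):
    out=[]
    for u in us:
        c=np.diff(g[v0:v1,u])*sgn; k=c.argmax(); 
        if 0<k<len(c)-1:
            a,b,e=c[k-1:k+2]; out.append((u,v0+k+.5+.5*(a-e)/(a-2*b+e+1e-9)))
    return out
for nm,us,v0,v1,s in [('near',range(196,296,5),190,203,1),('far',range(192,340,5),280,298,-1),('holenear',range(237,280,3),219,230,-1),('holefar',range(233,281,3),256,268,1)]:
    P,L=sockplane(W,edge(us,v0,v1,s),0,(.598,-.0497,.1)); 
    f=np.polyfit(L[:,1],L[:,0],1); r=L[:,0]-np.polyval(f,L[:,1]); k=abs(r)<.0015; f=np.polyfit(L[k,1],L[k,0],1);print(nm,'yaw=',-f[0],'x@0',f[1],k.sum())
E
```

```text
[[ 0.4057 -0.3344  0.103 ]
 [ 0.4062 -0.287   0.103 ]
 [ 0.4343 -0.2871  0.103 ]
 [ 0.4343 -0.3351  0.103 ]] [ 0.4201 -0.3109  0.103 ]
[[ 0.391  -0.3636  0.057 ]
 [ 0.3919 -0.2571  0.057 ]
 [ 0.448  -0.2561  0.057 ]
 [ 0.447  -0.3648  0.057 ]] [ 0.4195 -0.3104  0.057 ]
near yaw= -0.014147109848887564 x@0 -0.057406545006283546 20
far yaw= -0.012956575383061312 x@0 0.0533935186442347 28
holenear yaw= -0.020906851518601072 x@0 -0.023167630017481736 15
holefar yaw= -0.0019731742275144464 x@0 0.022144780203639577 16
```

Call:
{"method": "jog_arm", "body": {"travel": [[0.0218,-0.0013,-0.02],[0.0218,-0.0013,-0.02],[0.0218,-0.0013,-0.02],[0.0219,-0.0012,-0.02],[0,0,-0.03],[0,0,-0.03],[0,0,-0.03],[0,0,-0.03],[0,0,-0.012],[0,0,-0.0093],[0,0,0],[0,0,0]], "dr": [[0,0,-0.009],[0,0,0],[0,0,0],[0,0,0],[0,0,0],[0,0,0],[0,0,0],[0,0,0],[0,0,0],[0,0,0],[0,0,0],[0,0,0]]}}

```text
time_s: 3.92
position: [0.4201, -0.3113, 0.0626]
tool_rot: [[-1.0, 0.008, 0.001], [0.008, 1.0, -0.001], [-0.001, -0.001, -1.0]]
ft_force: [0.6, -0.5, 0.2]
grip_width: 0.0855
```

Call:
{"method": "jog_arm", "body": {"travel": [[0,0,0],[0,0,0],[0,0,0],[0,0,0],[0,0,0],[0,0,0],[0,0,0],[0,0,0]], "dr": [[0,0,0],[0,0,0],[0,0,0],[0,0,0],[0,0,0],[0,0,0],[0,0,0],[0,0,0]], "jaw": 0.04, "newtons": 90}}

```text
time_s: 4.58
position: [0.4197, -0.3117, 0.0631]
tool_rot: [[-1.0, 0.009, 0.001], [0.009, 1.0, -0.001], [-0.001, -0.001, -1.0]]
ft_force: [-0.7, 1.3, 6.7]
grip_width: 0.0487
```

```bash
python3 - <<'E'
from h import *
np.set_printoptions(precision=4,suppress=True)
d=cap('wrist','w3');o=observe();print(o['time_s'],o['position'],o['tool_rot'],o['q'],o['ft_force'],o['grip_width'])
E
```

```text
4.6333 [ 0.4198 -0.3118  0.0632] [[-1.      0.0088  0.0014]
 [ 0.0088  1.     -0.0013]
 [-0.0014 -0.0012 -1.    ]] [ -49.5938   29.9301   92.4638    0.0148   57.5014 -139.0967] [0.4303 1.2445 6.3221] 0.0493012663623863
```

View pics/w3.png

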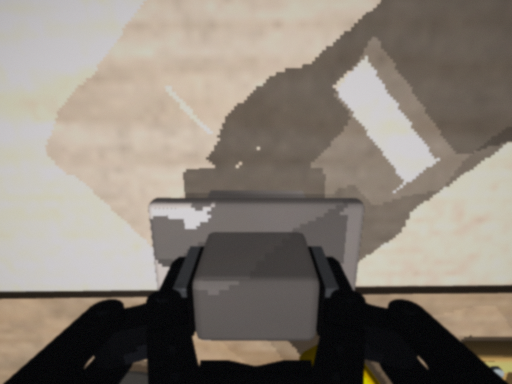

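Call:
{"method": "jog_arm", "body": {"travel": [[0,0,0.015],[0,0,0.03],[0,0,0.035],[0,0,0.035],[0,0,0.035],[0.0128,0.0329,0.002],[0.0128,0.0329,0.002],[0.0128,0.0329,0.002],[0.0128,0.0329,0.002],[0.0128,0.0329,0.002],[0.0128,0.0329,0.002],[0.0128,0.0329,0.002],[0.0131,0.0328,0.002],[0,0,0],[0,0,0],[0,0,0]], "dr": [[0,0,-0.0047],[0,0,0],[0,0,0],[0,0,0],[0,0,0],[-0.0009,-0.06545,0],[-0.0009,-0.06545,0],[-0.0009,-0.06545,0],[-0.0009,-0.06545,0],[-0.0009,-0.06545,0],[-0.0009,-0.06545,0],[-0.0009,-0.06545,0],[-0.0009,-0.06545,0],[0,0,0],[0,0,0],[0,0,0]]}}

```text
time_s: 5.97
position: [0.5217, -0.0485, 0.2278]
tool_rot: [[-0.867, 0.013, 0.499], [0.011, 1.0, -0.007], [-0.499, -0.0, -0.867]]
ft_force: [-0.6, -1.4, -4.8]
grip_width: 0.0489
```

```bash
python3 - <<'E'
from h import *
from scipy.spatial.transform import Rotation as Ro
np.set_printoptions(precision=4,suppress=True)
d=cap('wrist','w4');s=cap('scene','s4');o=observe();print(o['time_s'],o['position'],o['tool_rot'],o['q'],o['ft_force'],o['grip_width'])
t=cv2.imread('pics/s4.png');cv2.imwrite('pics/c6.png',cv2.resize(t[120:270,220:370],None,fx=4,fy=4,interpolation=cv2.INTER_CUBIC))
psi=-.0135;c,s=np.cos(psi),np.sin(psi);X=np.array([c*.866,s*.866,.5]);Y=np.array([-s,c,0]);Z=np.cross(X,Y)
Rt=np.c_[-X,Y,-Z]; print('rot err',Ro.from_matrix(Rt@o['tool_rot'].T).as_rotvec()); O=np.array([.5975,-.0497,.1]);v=o['position']-O;print('local',v@X,v@Y,v@Z,X,Y,Z)
E
```

```text
6.0667 [ 0.522  -0.0494  0.2279] [[-0.8663  0.0147  0.4993]
 [ 0.0126  0.9999 -0.0076]
 [-0.4993 -0.0003 -0.8664]] [ -24.128     8.5046  100.2442   16.331    44.5303 -122.2544] [ 1.049  -0.9573 -5.0775] 0.04920761907054044
rot err [ 0.0002 -0.0008  0.0012]
local -0.001398396199222135 -0.0007561513460811756 0.148495940558018 [ 0.8659 -0.0117  0.5   ] [0.0135 0.9999 0.    ] [-0.5     0.0067  0.866 ]
```

View pics/w4.png

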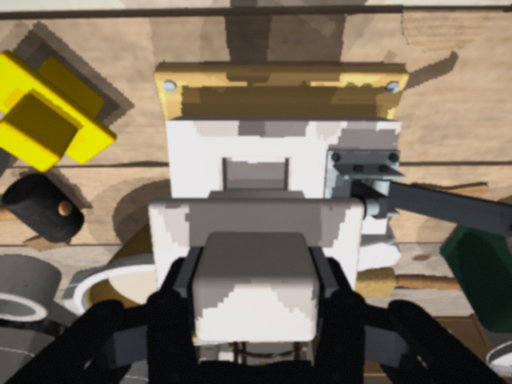

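View pics/c6.png

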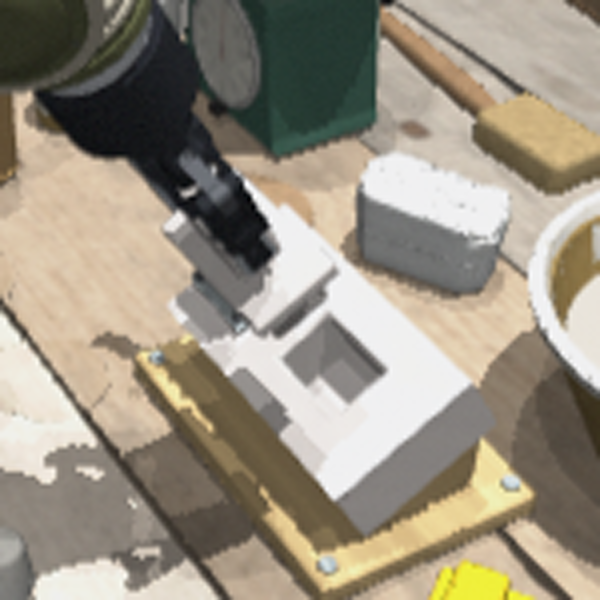

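```bash
python3 - <<'E'
from h import *
t=cv2.imread('pics/w4.png');cv2.imwrite('pics/c7.png',cv2.resize(t[105:255,140:380],None,fx=3.3333,fy=3.3333,interpolation=cv2.INTER_CUBIC))
E
```

```text
(no output)
```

View pics/c7.png

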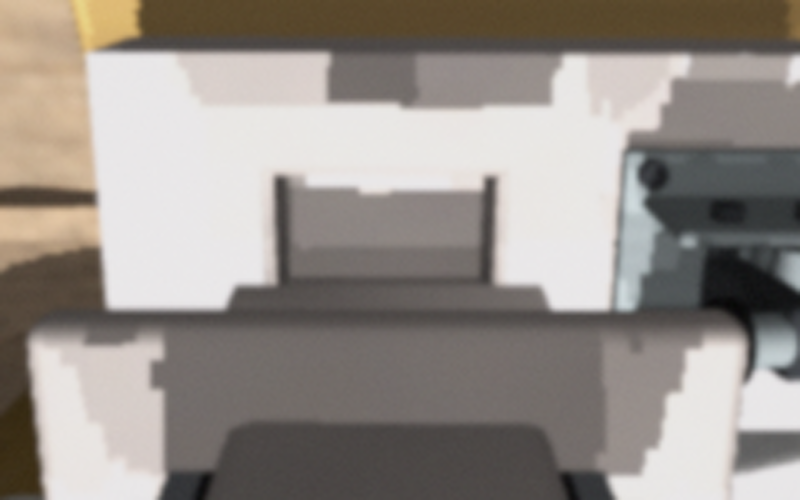

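```bash
python3 - <<'E'
from h import *
np.set_printoptions(precision=4,suppress=True)
psi=-.0135;c,s=np.cos(psi),np.sin(psi);X=np.array([c*.866,s*.866,.5]);Y=np.array([-s,c,0]);Z=np.cross(X,Y)
O=np.array([.5975,-.0497,.1]);d=load('w4')
tcp=np.array([.522,-.0494,.2279])
k=10/3
def loc(p,zl,org):
    u,v=(p[0]+.5)/k-.5+140,(p[1]+.5)/k-.5+105
    o,r=ray(d,u,v); P0=org+zl*Z; P=o+r*((P0-o)@Z)/(r@Z)-org; return np.array([P@X,P@Y])
print('hole near corners',loc((275,172),0,O),loc((496,172),0,O),'face corner',loc((88,50),0,O))
b=tcp-.0632*Z
print('flange top', loc((30,330),.057,b),loc((752,330),.057,b),'grip top',loc((230,425),.103,b),loc((550,425),.103,b))
print('foot bottom near?',loc((232,288),.007,b),loc((546,288),.007,b))
w=load('w3');  # same for resting
E
```

```text
hole near corners [-0.0242 -0.0303] [-0.0243  0.031 ] face corner [-0.0572 -0.0793]
flange top [-0.0278 -0.052 ] [-0.0279  0.0556] grip top [-0.0338 -0.0156] [-0.0339  0.0184]
foot bottom near? [-0.0184 -0.0291] [-0.0185  0.0326]
```

Call:
{"method": "jog_arm", "body": {"travel": [[0.009,-0.0007,-0.0179],[0.01,-0.0001,-0.0173],[0.01,-0.0001,-0.0173],[0.01,-0.0001,-0.0173],[0.0025,0,-0.0043],[0.0025,0,-0.0043],[0.0025,0,-0.0043],[0,0,0]], "dr": [[0,0,0],[0,0,0],[0,0,0],[0,0,0],[0,0,0],[0,0,0],[0,0,0],[0,0,0]]}}

```text
time_s: 6.73
position: [0.5687, -0.0499, 0.1453]
tool_rot: [[-0.866, 0.014, 0.5], [0.012, 1.0, -0.007], [-0.5, -0.0, -0.866]]
ft_force: [-0.8, 0.3, -5.0]
grip_width: 0.0491
```

```bash
cat > st.py <<'E'
from h import *
np.set_printoptions(precision=4,suppress=True)
psi=-.0135;c,s=np.cos(psi),np.sin(psi);X=np.array([c*.866,s*.866,.5]);Y=np.array([-s,c,0]);Z=np.cross(X,Y)
O=np.array([.5975,-.0497,.1])
def st():
    o=observe();v=o['position']-O;f=o['ft_force'];print(o['time_s'],o['position'],'local',v@X,v@Y,v@Z,'floc',f@X,f@Y,f@Z,o['grip_width'],o['wrist_torque'])
if __name__=='__main__': st()
E
python3 st.py
```

```text
6.7333 [ 0.5687 -0.0499  0.1453] local -0.002236471681740411 -0.0005589582814566766 0.053623806138280536 floc -3.1870908507605185 0.2610216267268318 -3.8920005761033205 0.04907872851540112 [0.0612 0.7209 0.0137]
```

Call:
{"method": "jog_arm", "body": {"travel": [[0.0025,-0.0008,-0.0043],[0.0025,0,-0.0043],[0.0025,0,-0.0043],[0.0025,0,-0.0043],[0,0,0]], "dr": [[0,0,0],[0,0,0],[0,0,0],[0,0,0],[0,0,0]]}}

```text
time_s: 7.15
position: [0.5787, -0.0502, 0.1272]
tool_rot: [[-0.866, 0.013, 0.499], [0.012, 1.0, -0.006], [-0.499, 0.0, -0.867]]
ft_force: [0.9, 0.1, -5.6]
grip_width: 0.0492
```

```bash
python3 st.py
```

```text
7.15 [ 0.5787 -0.0502  0.1272] local -0.002652978295536939 -0.0007549858270267413 0.03292292493463826 floc -2.0114786752636133 0.13039944956432492 -5.336109479356331 0.049223494735453954 [-0.0054  0.6971 -0.011 ]
```

Sliding freely; 15 mm left.

Call:
{"method": "jog_arm", "body": {"travel": [[0.0025,0,-0.0043],[0.0025,0,-0.0043],[0.0015,0,-0.0026],[0.001,0,-0.0017],[0,0,0],[0,0,0]], "dr": [[0,0,0],[0,0,0],[0,0,0],[0,0,0],[0,0,0],[0,0,0]]}}

```text
time_s: 7.65
position: [0.5857, -0.0502, 0.1156]
tool_rot: [[-0.866, 0.014, 0.5], [0.012, 1.0, -0.007], [-0.5, -0.0, -0.866]]
ft_force: [-7.2, -0.3, 1.8]
grip_width: 0.049
```

```bash
python3 st.py
```

```text
7.65 [ 0.5857 -0.0502  0.1156] local -0.002396694797748367 -0.0006636706480349275 0.019343176009594395 floc -5.336238041573748 -0.3593587537663839 5.155483328632761 0.04899869632145537 [-0.2458  1.1266 -0.3162]
```

Call:
{"method": "jog_arm", "body": {"travel": [[0.0005,0,-0.0009],[0.0005,0,-0.0009],[0,0,0],[0,0,0]], "dr": [[0,0,0],[0,0,0],[0,0,0],[0,0,0]]}}

```text
time_s: 7.98
position: [0.5859, -0.0501, 0.1153]
tool_rot: [[-0.865, 0.013, 0.501], [0.011, 1.0, -0.008], [-0.501, -0.001, -0.865]]
ft_force: [-28.0, 1.5, 24.1]
grip_width: 0.0491
```

```bash
python3 st.py;  python3 - <<'E'
from h import *
cap('wrist','w5');cap('scene','s5')
t=cv2.imread('pics/s5.png');cv2.imwrite('pics/c8.png',cv2.resize(t[120:270,220:370],None,fx=4,fy=4,interpolation=cv2.INTER_CUBIC))
E
```

```text
7.9833 [ 0.5859 -0.0501  0.1153] local -0.0024117240016791833 -0.0005094636815614292 0.01910267658834669 floc -12.189256975370341 1.0849744578470546 34.91307228728057 0.049085286638829106 [-1.1273  2.1532 -1.106 ]
```

View pics/w5.png

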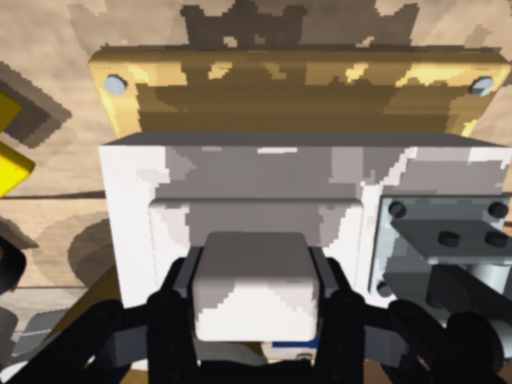

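View pics/c8.png

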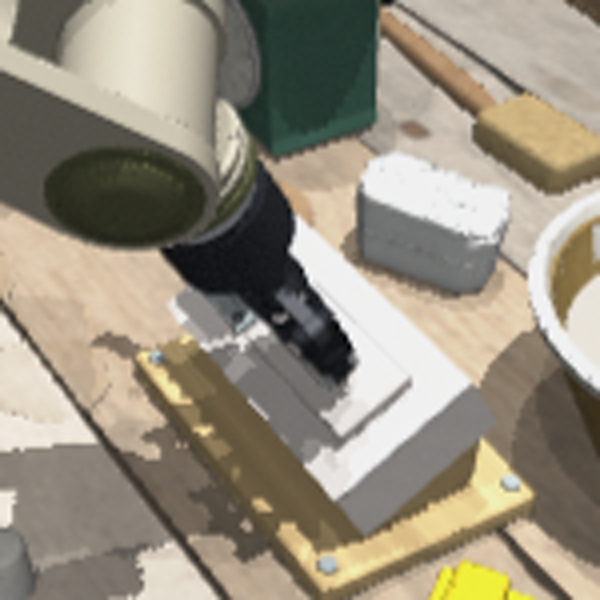

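Call:
{"method": "jog_arm", "body": {"travel": [[-0.0008,0,0.0013],[0,0,0]], "dr": [[0,0,0],[0,0,0]]}}

```text
time_s: 8.25
position: [0.586, -0.0502, 0.1156]
tool_rot: [[-0.865, 0.013, 0.501], [0.011, 1.0, -0.007], [-0.501, -0.001, -0.866]]
ft_force: [-12.9, 1.2, 10.1]
grip_width: 0.0492
```

Call:
{"method": "jog_arm", "body": {"travel": [[0,0,0],[0,0,0],[0,0,0],[0,0,0]], "dr": [[0,0,0],[0,0,0],[0,0,0],[0,0,0]], "jaw": 0.072}}

```text
time_s: 8.58
position: [0.5868, -0.0504, 0.1149]
tool_rot: [[-0.865, 0.014, 0.501], [0.012, 1.0, -0.007], [-0.501, -0.0, -0.866]]
ft_force: [0.3, -0.3, 0.5]
grip_width: 0.0721
```

Call:
{"method": "jog_arm", "body": {"travel": [[-0.005,0,0.0087],[-0.01,0,0.0173],[-0.015,0,0.026],[-0.015,0,0.026],[-0.015,0,0.026],[-0.015,0,0.026],[0,0,0]], "dr": [[0,0,0],[0,0,0],[0,0,0],[0,0,0],[0,0,0],[0,0,0],[0,0,0]]}}

```text
time_s: 9.17
position: [0.5108, -0.0506, 0.2503]
tool_rot: [[-0.862, 0.014, 0.507], [0.01, 1.0, -0.01], [-0.507, -0.004, -0.862]]
ft_force: [1.1, 0.3, 0.4]
grip_width: 0.0722
```

```bash
python3 st.py;  python3 - <<'E'
from h import *
cap('wrist','w6')
E
```

```text
9.1667 [ 0.5108 -0.0506  0.2503] local 8.480295893195655e-05 -0.00202343813790138 0.17354863684382232 floc 1.1287701702359472 0.3602917042426299 -0.15220385874837775 0.07224746389471327 [-0.0222  0.2193 -0.0531]
```

View pics/w6.png

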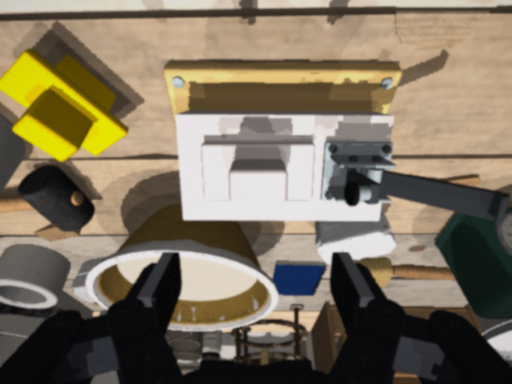

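Call:
{"method": "jog_arm", "body": {"travel": [[-0.016,0,0.02],[-0.016,0.02,0.02],[-0.015,0.033,0.01],[-0.015,0.033,0.01],[-0.015,0.033,0],[-0.015,0.033,0],[-0.015,0.033,0],[-0.015,0.033,0],[-0.015,0.033,0],[-0.015,0.033,0],[-0.015,0.033,0],[-0.015,0.033,0],[-0.008,0.03,0],[0,0.018,0],[0,0,0],[0,0,0],[0,0,0]], "dr": [[0.0009,0.0665,0],[0.0009,0.0665,0],[0.0009,0.0665,0],[0.0009,0.0665,0],[0.0009,0.0665,0],[0.0009,0.0665,0],[0.0009,0.0665,0],[0.0009,0.0665,0],[0,0,-0.053],[0,0,-0.053],[0,0,-0.053],[0,0,-0.053],[0,0,-0.053],[0,0,0],[0,0,0],[0,0,0],[0,0,0]], "jaw": 0.07}}

```text
time_s: 10.63
position: [0.3214, 0.3473, 0.3041]
tool_rot: [[-0.961, 0.275, -0.009], [0.275, 0.961, 0.001], [0.009, -0.001, -1.0]]
ft_force: [-0.0, 0.2, -0.3]
grip_width: 0.0701
```

```bash
python3 - <<'E'
from h import *
np.set_printoptions(precision=4,suppress=True)
d=cap('wrist','w7');cap('scene','s7');cap('top','t7');o=observe();print(o['time_s'],o['position'],o['tool_rot'],o['q'])
t=cv2.imread('pics/w7.png')
u,v=proj(d,(.4077,.3235,.1));print(u,v,proj(d,(.4077,.3235,.16)));u=int(max(u-100,0));v=int(max(v-75,0));print(u,v)
cv2.imwrite('pics/c9.png',cv2.resize(t[v:v+150,u:u+200],None,fx=4,fy=4,interpolation=cv2.INTER_CUBIC))
t=cv2.imread('pics/s7.png');cv2.imwrite('pics/c10.png',cv2.resize(t[130:280,240:370],None,fx=4,fy=4,interpolation=cv2.INTER_CUBIC))
E
```

```text
10.7833 [0.3216 0.347  0.3047] [[-0.9611  0.2761 -0.0082]
 [ 0.2761  0.9611  0.002 ]
 [ 0.0084 -0.0003 -1.    ]] [ 32.5985  11.4066  77.2007   0.3503  91.7244 -41.3647]
256.0205874248886 240.3716596076528 (np.float64(256.06645584211515), np.float64(266.4290610741589))
156 165
```

View pics/c9.png

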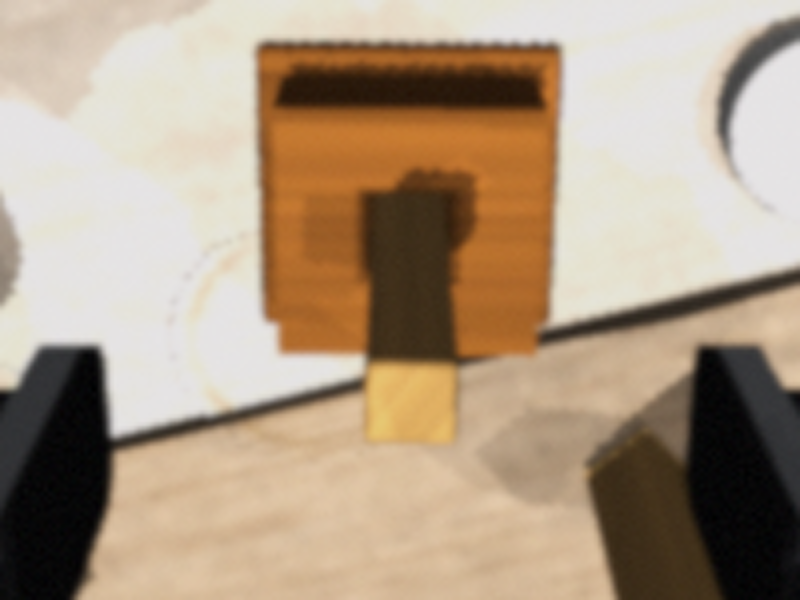

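View pics/c10.png

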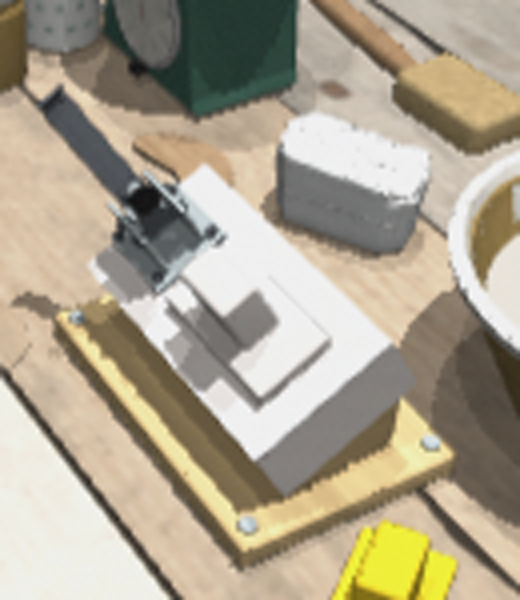

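```bash
python3 - <<'E'
from h import *
np.set_printoptions(precision=4,suppress=True)
W=load('w7');T=load('t7');S=load('s7')
def q(p): return ((p[0]+.5)/4-.5+156,(p[1]+.5)/4-.5+165)
B=np.array([onz(W,*q(p),.16) for p in [(366,361),(458,361),(457,442),(366,442)]]);print(B,B.mean(0))
R=np.array([onz(W,*q(p),.05) for p in [(275,107),(545,107),(537,353),(280,353)]]);print(R,R.mean(0))
R=np.array([onz(W,*q(p),.0) for p in [(259,44),(560,44)]]);print(R)
def ct(p,u0,v0,ox,oy,k=4): return ((p[0]-ox+.5)/k-.5+u0,(p[1]-oy+.5)/k-.5+v0)
B=np.array([onz(T,*ct(p,85,210,0,300),.16) for p in [(172,397),(211,404),(205,443),(165,433)]]);print(B.mean(0))
d=B[1]-B[0]
E
```

```text
[[0.3925 0.3184 0.16  ]
 [0.3988 0.3408 0.16  ]
 [0.4214 0.3344 0.16  ]
 [0.415  0.3118 0.16  ]] [0.4069 0.3264 0.16  ]
[[0.3521 0.2964 0.05  ]
 [0.3762 0.3812 0.05  ]
 [0.4626 0.357  0.05  ]
 [0.4382 0.2709 0.05  ]] [0.4073 0.3263 0.05  ]
[[0.3414 0.2888 0.    ]
 [0.3711 0.3935 0.    ]]
[0.4081 0.325  0.16  ]
```

Call:
{"method": "jog_arm", "body": {"travel": [[0.0214,-0.0052,-0.02],[0.0214,-0.0052,-0.02],[0.0213,-0.0052,-0.02],[0.0213,-0.0052,-0.02],[0,0,-0.033],[0,0,-0.033],[0,0,-0.033],[0,0,-0.0177],[0,0,0],[0,0,0]], "dr": [[0,-0.008,0],[0,0,0],[0,0,0],[0,0,0],[0,0,0],[0,0,0],[0,0,0],[0,0,0],[0,0,0],[0,0,0]]}}

```text
time_s: 11.62
position: [0.407, 0.3264, 0.1082]
tool_rot: [[-0.961, 0.276, -0.001], [0.276, 0.961, 0.002], [0.001, 0.002, -1.0]]
ft_force: [-0.6, 0.2, 0.4]
grip_width: 0.0701
```

Call:
{"method": "jog_arm", "body": {"travel": [[0,0,0],[0,0,0],[0,0,0],[0,0,0],[0,0,0],[0,0,0],[0,0,0],[0,0,0]], "dr": [[0,0,0],[0,0,0],[0,0,0],[0,0,0],[0,0,0],[0,0,0],[0,0,0],[0,0,0]], "jaw": 0.015, "newtons": 80}}

```text
time_s: 12.28
position: [0.4072, 0.3271, 0.1092]
tool_rot: [[-0.962, 0.275, 0.002], [0.275, 0.962, 0.003], [-0.001, 0.003, -1.0]]
ft_force: [-0.5, 0.2, 5.9]
grip_width: 0.0232
```

```bash
python3 - <<'E'
from h import *
np.set_printoptions(precision=4,suppress=True)
d=cap('wrist','w8');o=observe();print(o['time_s'],o['position'],o['tool_rot'],o['q'],o['ft_force'],o['wrist_torque'],o['grip_width'])
E
```

```text
12.3333 [0.4071 0.3271 0.1092] [[-0.9615  0.2747  0.0019]
 [ 0.2747  0.9615  0.0029]
 [-0.001   0.0033 -1.    ]] [ 25.7232  26.1824  89.6138   0.1127  64.0367 -48.3834] [-0.5399 -1.6804  6.6657] [-0.3047  0.1479 -0.0263] 0.023259328243980193
```

View pics/w8.png

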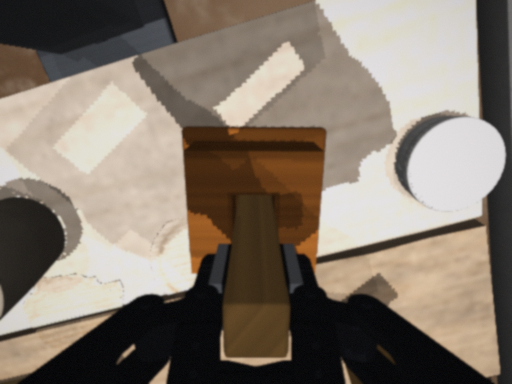

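Call:
{"method": "jog_arm", "body": {"travel": [[0,0,0.01],[0,0,0.03],[0,0,0.035],[0,0,0.035],[0,0,0.035],[0,0,0.035],[0.0091,-0.0246,0.006],[0.0091,-0.0246,0.006],[0.0091,-0.0246,0.006],[0.0091,-0.0246,0.006],[0.0091,-0.0246,0.006],[0.0091,-0.0246,0.006],[0.0091,-0.0246,0.006],[0.0091,-0.0246,0.006],[0.0092,-0.0245,0.006],[0,0,0],[0,0,0]], "dr": [[0,0,0],[0,0,0],[0,0,0.0584],[0,0,0.0584],[0,0,0.0584],[0,0,0.0584],[0,0,0.0584],[-0.0009,-0.0655,0],[-0.0009,-0.0655,0],[-0.0009,-0.0655,0],[-0.0009,-0.0655,0],[-0.0009,-0.0655,0],[-0.0009,-0.0655,0],[-0.0009,-0.0655,0],[-0.0009,-0.0655,0],[0,0,0],[0,0,0]]}}

```text
time_s: 13.75
position: [0.4883, 0.1047, 0.3424]
tool_rot: [[-0.866, -0.009, 0.5], [-0.013, 1.0, -0.006], [-0.5, -0.012, -0.866]]
ft_force: [-0.3, -0.4, -0.4]
grip_width: 0.0228
```

```bash
cat >> st.py <<'E'
from scipy.spatial.transform import Rotation as Ro
def re():
    o=observe();print('rot err',Ro.from_matrix(np.c_[-X,Y,-Z]@o['tool_rot'].T).as_rotvec())
E
python3 - <<'E'
from st import *
st();re();cap('wrist','w9');cap('scene','s9')
t=cv2.imread('pics/s9.png');cv2.imwrite('pics/c11.png',cv2.resize(t[90:240,200:350],None,fx=4,fy=4,interpolation=cv2.INTER_CUBIC))
E
```

```text
13.75 [0.4883 0.1047 0.3424] local 0.024822785126578636 0.1529607241784108 0.2655270045792137 floc -0.44768376692217116 -0.4401749276177692 -0.17267925506174142 0.02284754710195924 [-0.0174  0.3308 -0.0006]
rot err [ 0.0116 -0.0004 -0.0222]
```

View pics/w9.png

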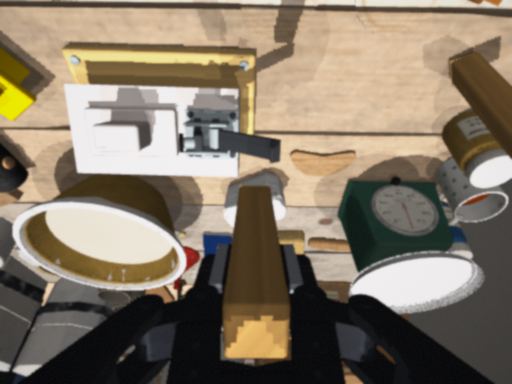

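View pics/c11.png

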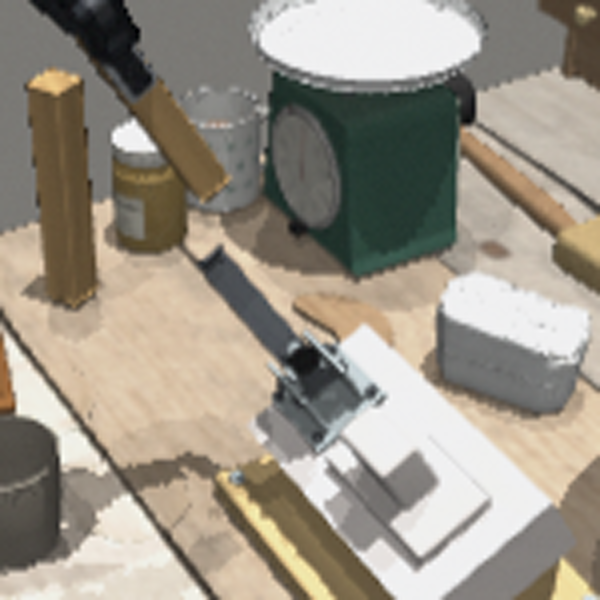

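Call:
{"method": "jog_arm", "body": {"travel": [[-0.011,0,-0.0065],[-0.011,0,-0.0065],[0.0125,0,-0.0215],[0.0105,0,-0.018],[0,0,0],[0,0,0]], "dr": [[0.0058,0,-0.0111],[0.0058,0,-0.0111],[0,0,0],[0,0,0],[0,0,0],[0,0,0]]}}

```text
time_s: 14.35
position: [0.4895, 0.1064, 0.2891]
tool_rot: [[-0.867, 0.01, 0.497], [0.009, 1.0, -0.005], [-0.498, -0.0, -0.867]]
ft_force: [0.3, 0.5, -0.1]
grip_width: 0.0227
```

```bash
python3 - <<'E'
from st import *
st();re();cap('wrist','w10');cap('scene','s10');cap('top','t10')
t=cv2.imread('pics/s10.png');a=cv2.resize(t[130:230,220:320],None,fx=4,fy=4,interpolation=cv2.INTER_CUBIC)
w=cv2.imread('pics/w10.png')[100:300,120:320];b=cv2.resize(w,None,fx=2,fy=2)
cv2.imwrite('pics/c12.png',np.hstack([a,b]))
E
```

```text
14.35 [0.4895 0.1064 0.2891] local -0.0007831120780388279 0.15465888307095277 0.21874577700755715 floc 0.2204687503636201 0.47860201619590986 -0.19286035648720232 0.022703373634511772 [-0.0068  0.2514 -0.015 ]
rot err [ 0.0001 -0.0029 -0.0036]
```

View pics/c12.png

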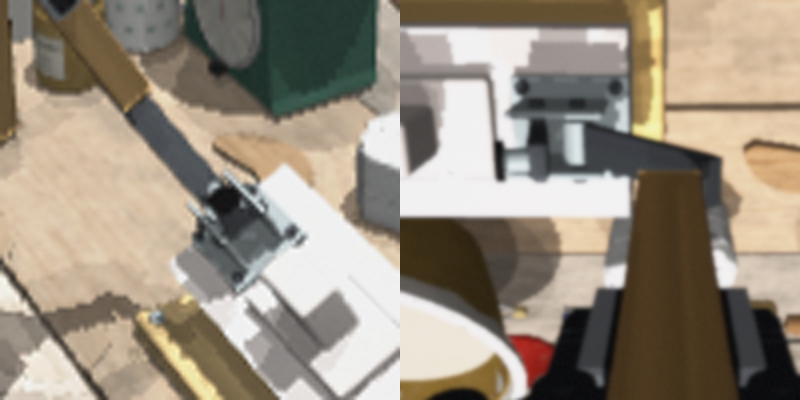

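Call:
{"method": "jog_arm", "body": {"travel": [[0,-0.005,0],[0.005,0,-0.0087],[0.005,0,-0.0087],[0.004,0,-0.0069],[0.004,0,-0.0069],[0.004,0,-0.0069],[0,0,0]], "dr": [[0,0,0],[0,0,0],[0,0,0],[0,0,0],[0,0,0],[0,0,0],[0,0,0]]}}

```text
time_s: 15.08
position: [0.5124, 0.1003, 0.2501]
tool_rot: [[-0.867, 0.012, 0.499], [0.01, 1.0, -0.006], [-0.499, -0.001, -0.867]]
ft_force: [-1.0, -3.7, 0.0]
grip_width: 0.0231
```

```bash
python3 - <<'E'
from st import *
st();re();cap('wrist','w11');cap('scene','s11')
t=cv2.imread('pics/s11.png');a=cv2.resize(t[130:230,220:320],None,fx=4,fy=4,interpolation=cv2.INTER_CUBIC)
w=cv2.imread('pics/w11.png')[100:300,120:320];b=cv2.resize(w,None,fx=2,fy=2)
cv2.imwrite('pics/c13.png',np.hstack([a,b]))
E
```

```text
15.0833 [0.5124 0.1003 0.2501] local -0.00042036217752075555 0.14882972998951 0.17355929815590182 floc -0.804734166740853 -3.680715516770499 0.5077401633988604 0.023103100247397177 [-0.7738  0.0007 -0.4884]
rot err [ 0.0008 -0.0015 -0.0019]
```

View pics/c13.png

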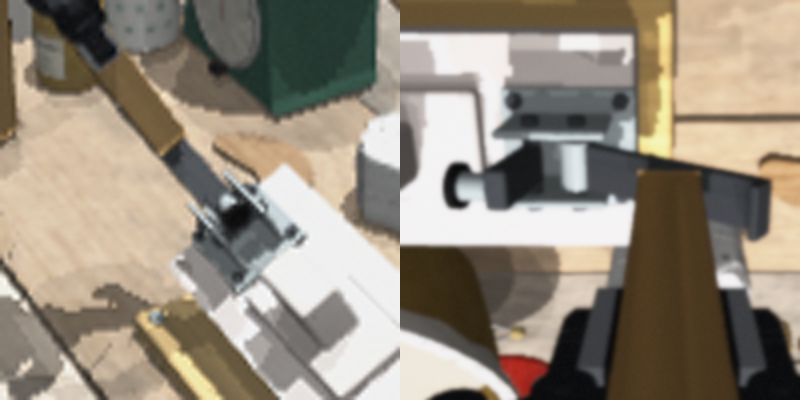

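Call:
{"method": "jog_arm", "body": {"travel": [[0.004,0,-0.0069],[0.004,0,-0.0069],[0.004,0,-0.0069],[0.003,0,-0.0052],[0,0,0]], "dr": [[0,0,0],[0,0,0],[0,0,0],[0,0,0],[0,0,0]]}}

```text
time_s: 15.6
position: [0.5266, 0.1007, 0.2234]
tool_rot: [[-0.868, 0.011, 0.497], [0.01, 1.0, -0.006], [-0.497, -0.0, -0.868]]
ft_force: [-0.7, 0.5, -0.8]
grip_width: 0.0231
```

```bash
python3 - <<'E'
from st import *
st();re();cap('wrist','w12');cap('scene','s12')
t=cv2.imread('pics/s12.png');a=cv2.resize(t[130:230,220:320],None,fx=4,fy=4,interpolation=cv2.INTER_CUBIC)
w=cv2.imread('pics/w12.png')[100:300,120:320];b=cv2.resize(w,None,fx=2,fy=2)
cv2.imwrite('pics/c14.png',np.hstack([a,b]))
E
```

```text
15.6 [0.5266 0.1007 0.2234] local -0.0014329881517347876 0.14939430539424867 0.14336052650232997 floc -1.0743389027905512 0.4686828686632751 -0.35566544531592625 0.02305240991647935 [0.003  0.3201 0.0361]
rot err [-0.     -0.0039 -0.0022]
```

View pics/c14.png

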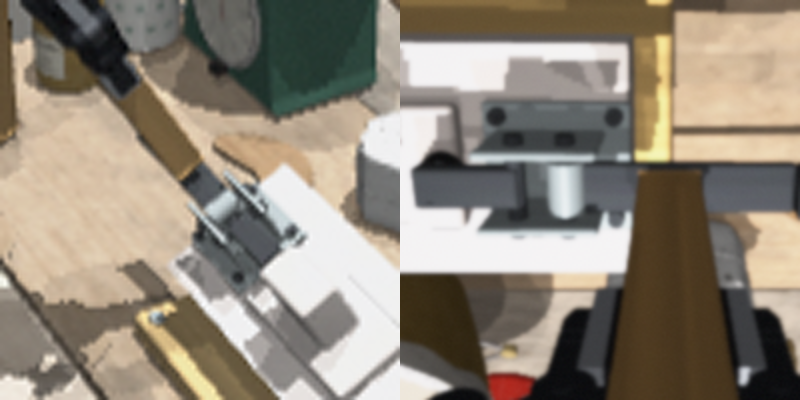

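Call:
{"method": "jog_arm", "body": {"travel": [[0.002,0,-0.0035],[0.002,0,-0.0035],[0.001,0,-0.0017],[0,0,0]], "dr": [[0,0,0],[0,0,0],[0,0,0],[0,0,0]]}}

```text
time_s: 16.03
position: [0.5315, 0.1007, 0.2177]
tool_rot: [[-0.866, 0.011, 0.5], [0.009, 1.0, -0.006], [-0.5, -0.001, -0.866]]
ft_force: [-7.9, -0.9, 9.4]
grip_width: 0.0231
```

```bash
python3 st.py
```

```text
16.0333 [0.5315 0.1007 0.2177] local -7.467676800585604e-05 0.14949376609107692 0.13592532040131156 floc -2.141185621311008 -1.0365044351022348 12.06797344267537 0.02311328857109444 [-0.1374  0.7722 -0.0684]
```

Call:
{"method": "jog_arm", "body": {"travel": [[-0.01,0,0.0173],[-0.015,0,0.026],[-0.015,0,0.026],[-0.02,0,0.0347],[-0.0081,0.0282,-0.0025],[-0.0081,0.0282,-0.0025],[-0.0081,0.0282,-0.0025],[-0.0081,0.0282,-0.0025],[-0.0081,0.0282,-0.0025],[-0.008,0.0282,-0.0025],[-0.008,0.0282,-0.0025],[-0.008,0.028,-0.0025],[0,0,0],[0,0,0],[0,0,0],[0,0,0],[0,0,0]], "dr": [[0,0,0],[0,0,0],[0,0,0],[0,0,0],[0.0009,0.0655,0],[0.0009,0.0655,0],[0.0009,0.0655,0],[0.0009,0.0655,0],[0.0009,0.0655,0],[0.0009,0.0655,0],[0.0009,0.0655,0],[0.0009,0.0655,0],[0,0,-0.073],[0,0,-0.073],[0,0,-0.073],[0,0,-0.073],[0,0,0]]}}

```text
time_s: 17.45
position: [0.4073, 0.3262, 0.3005]
tool_rot: [[-0.954, 0.301, -0.001], [0.301, 0.954, 0.001], [0.001, 0.001, -1.0]]
ft_force: [0.2, -0.3, -0.7]
grip_width: 0.0227
```

```bash
python3 - <<'E'
from st import *
R0=np.array([[-0.9615,0.2747,0.0019],[0.2747,0.9615,0.0029],[-0.001,0.0033,-1]])
o=observe();print(o['time_s'],o['position'],o['q'],o['ft_force'],'dpos',np.array([.4071,.3271,.1092])-o['position'],Ro.from_matrix(R0@o['tool_rot'].T).as_rotvec())
cap('wrist','w13');cap('scene','s13')
t=cv2.imread('pics/s13.png');a=cv2.resize(t[130:230,220:320],None,fx=4,fy=4,interpolation=cv2.INTER_CUBIC)
w=cv2.imread('pics/w13.png')[100:384,120:404];b=cv2.resize(w,(400,400))
cv2.imwrite('pics/c15.png',np.hstack([a,b]))
E
```

```text
17.45 [0.4073 0.3262 0.3005] [ 25.6327  16.576   70.8064   0.0769  92.6235 -46.8376] [ 0.2014 -0.3006 -0.6615] dpos [-0.0002  0.0009 -0.1913] [ 0.0017 -0.0026  0.0276]
```

View pics/c15.png

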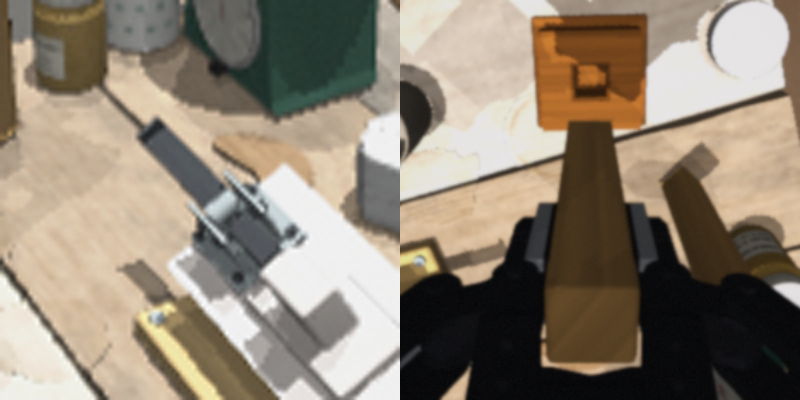

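View pics/s13.png

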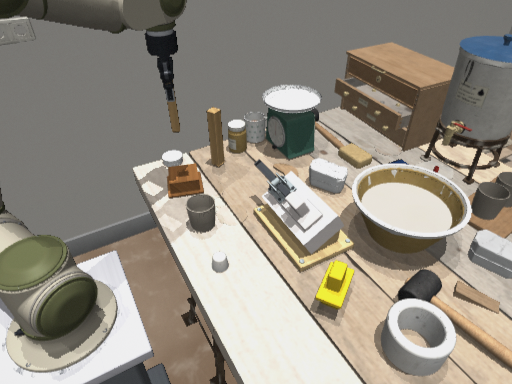

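```bash
python3 - <<'E'
from h import *
d=load('w13');o=observe();R=o['tool_rot'];p=o['position']
for P in [(.012,-.012,.093),(.012,.012,.093),(.009,-.009,.0992),(.009,.009,.0992),(.012,-.012,-.051),(.012,.012,-.051),(-.012,-.012,-.051)]: print(P,np.round(proj(d,p+R@np.array(P)),1))
t=cv2.imread('pics/w13.png');cv2.imwrite('pics/c16.png',cv2.resize(t[90:240,180:330],None,fx=4,fy=4,interpolation=cv2.INTER_CUBIC))
E
```

```text
(0.012, -0.012, 0.093) [239.4 184. ]
(0.012, 0.012, 0.093) [270.6 183.9]
(0.009, -0.009, 0.0992) [243.6 185.4]
(0.009, 0.009, 0.0992) [266.4 185.3]
(0.012, -0.012, -0.051) [219.4 304. ]
(0.012, 0.012, -0.051) [289.6 303.8]
(-0.012, -0.012, -0.051) [222. 359.]
```

View pics/c16.png

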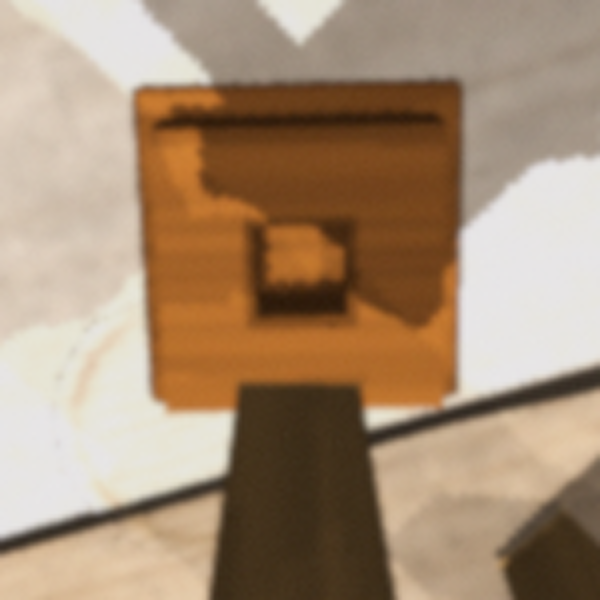

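```bash
python3 - <<'E'
from h import *
d=load('w13')
q=lambda p:((p[0]+.5)/4-.5+180,(p[1]+.5)/4-.5+90)
P=np.array([onz(d,*q(p),.05) for p in [(249,221),(354,221),(356,323),(249,323)]]);print(P,P.mean(0))
P=np.array([onz(d,*q(p),.05) for p in [(155,121),(441,121),(441,405),(166,405)]]);print(P,P.mean(0))
E
```

```text
[[0.3873666  0.31538806 0.05      ]
 [0.3970989  0.34631866 0.05      ]
 [0.42829264 0.33760536 0.05      ]
 [0.41811285 0.30526299 0.05      ]] [0.40771775 0.32614377 0.05      ]
[[0.35020926 0.29781427 0.05      ]
 [0.37606539 0.38001331 0.05      ]
 [0.46268478 0.35601457 0.05      ]
 [0.43595381 0.27111028 0.05      ]] [0.40622831 0.32623811 0.05      ]
```

Call:
{"method": "jog_arm", "body": {"travel": [[0,0,-0.03],[-0.0003,0,-0.035],[0,0,-0.035],[0,0,-0.03],[0,0,-0.01],[0,0,-0.01],[0,0,-0.01],[0,0,0]], "dr": [[0.0017,-0.0026,0.0276],[0,0,0],[0,0,0],[0,0,0],[0,0,0],[0,0,0],[0,0,0],[0,0,0]]}}

```text
time_s: 18.22
position: [0.4063, 0.3256, 0.1391]
tool_rot: [[-0.963, 0.271, -0.001], [0.271, 0.963, 0.002], [0.001, 0.001, -1.0]]
ft_force: [-1.2, -0.1, -0.8]
grip_width: 0.023
```

Tip is about 10 mm inside the hole without contact; continue.

Call:
{"method": "jog_arm", "body": {"travel": [[0.0005,0.0005,-0.008],[0,0,-0.008],[0,0,-0.006],[0,0,-0.005],[0,0,-0.002],[0,0,0]], "dr": [[0,0,0],[0,0,0],[0,0,0],[0,0,0],[0,0,0],[0,0,0]]}}

```text
time_s: 18.72
position: [0.4073, 0.3264, 0.1114]
tool_rot: [[-0.962, 0.272, 0.001], [0.272, 0.962, 0.003], [-0.0, 0.003, -1.0]]
ft_force: [-0.0, 0.1, -0.1]
grip_width: 0.023
```

```bash
python3 - <<'E'
from st import *
o=observe();print(o['time_s'],o['position'],o['ft_force'],o['wrist_torque'])
E
```

```text
18.7167 [0.4073 0.3264 0.1114] [-0.0131  0.0607 -0.0573] [0.0291 0.0197 0.0354]
```

Call:
{"method": "jog_arm", "body": {"travel": [[0,0,-0.001],[0,0,-0.001],[0,0,0],[0,0,0]], "dr": [[0,0,0],[0,0,0],[0,0,0],[0,0,0]]}}

```text
time_s: 19.05
position: [0.4075, 0.3266, 0.11]
tool_rot: [[-0.962, 0.272, 0.002], [0.272, 0.962, 0.003], [-0.001, 0.004, -1.0]]
ft_force: [-0.5, 0.2, 0.8]
grip_width: 0.0231
```

Call:
{"method": "jog_arm", "body": {"travel": [[0,0,0],[0,0,0],[0,0,0],[0,0,0],[0,0,0],[0,0,0]], "dr": [[0,0,0],[0,0,0],[0,0,0],[0,0,0],[0,0,0],[0,0,0]], "jaw": 0.07}}

```text
time_s: 19.55
position: [0.4074, 0.3265, 0.1099]
tool_rot: [[-0.962, 0.272, 0.002], [0.272, 0.962, 0.003], [-0.001, 0.003, -1.0]]
ft_force: [0.8, 1.0, 0.2]
grip_width: 0.0699
```

Call:
{"method": "jog_arm", "body": {"travel": [[0,0,0.01],[0,0,0.03],[0,0,0.035],[0,0,0.035],[-0.02,0.005,0.035],[-0.025,0.007,0.03],[-0.025,0.007,0.01],[-0.015,0.004,0],[0,0,0],[0,0,0],[0,0,0]], "dr": [[0,0,0],[0,0,0],[0,0,0],[0,0,0],[0,0,0],[0,0,0],[0,0,0],[0,0,0],[0,0,0],[0,0,0],[0,0,0]]}}

```text
time_s: 20.47
position: [0.3229, 0.3492, 0.2935]
tool_rot: [[-0.962, 0.273, 0.0], [0.273, 0.962, 0.001], [0.0, 0.001, -1.0]]
ft_force: [0.8, 0.2, 0.4]
grip_width: 0.0699
```

```bash
python3 - <<'E'
from st import *
o=observe();print(o['time_s'],o['position'],o['ft_force'])
cap('wrist','w14');cap('scene','s14');cap('top','t14')
t=cv2.imread('pics/s14.png');w=cv2.imread('pics/w14.png')[120:320,156:356];p=cv2.imread('pics/t14.png')
z=lambda a,k:cv2.resize(a,None,fx=k,fy=k,interpolation=cv2.INTER_CUBIC)
cv2.imwrite('pics/c17.png',np.vstack([np.hstack([z(t[130:230,140:240],3),z(w,1.5)]),np.hstack([z(t[140:240,240:340],3),z(p[120:220,215:315],3)])]))
E
```

```text
20.4667 [0.3229 0.3492 0.2935] [0.8247 0.2252 0.4388]
```

View pics/c17.png

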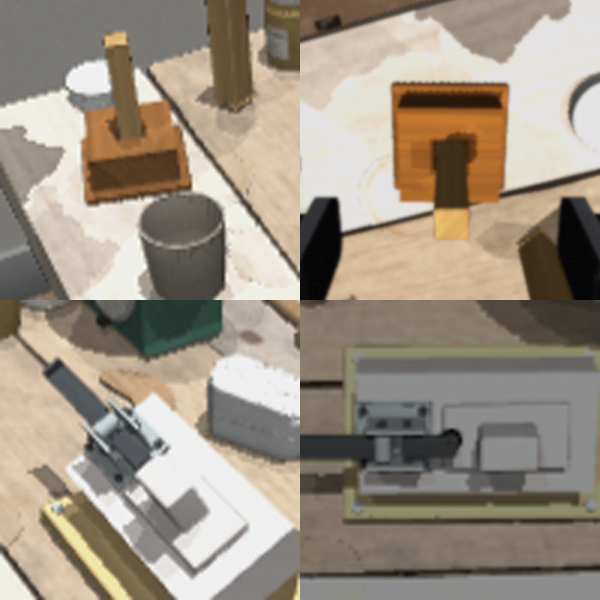

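View pics/t14.png

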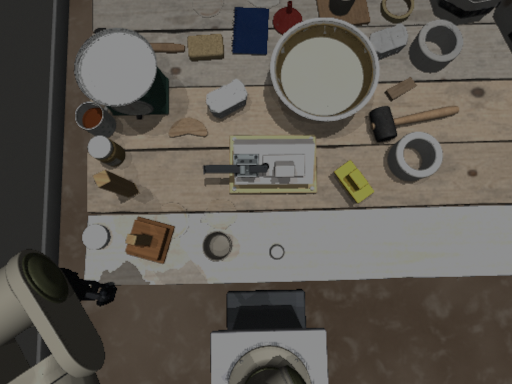

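```bash
python3 -c "
from rig import *
print(close_job())"
```

```text
the job is handed in; nothing more can be done
None
```

The job is handed in at about 20.5 s on the robot's clock. The core is plugged in, the clamp is shut, and the bar is back upright in its rack. `close_job()` reports no verdict, so this rests on my own checks.

- **Core:** I gripped the white core and slid it into the sloped socket. It met a firm stop at about 35 N, and the pictures afterwards show the flange flat on the face.
- **Clamp:** I pulled the bar out of the rack and pushed the lever down with its end until the clamp snapped. The gripper was about 100 mm back along the bar, clear of the lever. Pressing gently afterwards, the bar's end met the strap at 36.7 mm off the face, against 36 mm stated for fully shut. The last pictures show the strap parallel to the face and the nose on the core's ear.
- **Bar:** It went back in the rack and I let go. It stands upright, as it did at the start.
- **Left alone:** The cup, the round plug and the yellow look-alike appear where they were. The gripper hangs free with forces under 1 N.

The camera placed the core 1 to 2 mm off where the tool position put it in the grip, within the stated calibration. I allowed for that before plugging it in. No check failed.

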